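# Extend the loupe boom by one hole

## Task

The loupe over the opened phone hangs on a telescoping boom that is held by two spring snap buttons, one on each side of its square tube. Press both buttons flush, slide the tube out, away from the post, to the very next hole until both buttons spring fully out again and lock it, then let go. Work gently: pull the tube only lightly, stop as soon as the buttons have caught it and never wrench it against them, and leave the jar and the bottle beside the stand where they are.

Things in the scene. Friction and masses are not known exactly. Their poses are not given: they have to be found in the camera images.
- stand: fixed stand: foot 90 x 74 x 8 mm, grey post 26 x 30 mm, 87 mm tall, and a fixed level steel inner bar 20 x 20 mm that leaves the post along the stand's +x, its axis 70 mm above the desk, its end 150 mm from the post's axis. Origin: centre of the foot's underside, under the post; x = out along the boom, away from the post; z up
- button_mid (a point): point on the boom's axis half-way between the two snap buttons, 110 mm out from the post's axis, 70 mm up. The buttons are carried by the fixed inner bar, point to the stand's +y and -y, and do not travel along with the tube. Unless both are within about 1 mm of flush they lock the tube; pressed flush, they ride in under the tube's wall when it is slid (5 to 12 N of pull)
- tube_mid (a point): middle of the loose outer tube: aluminium square tube 25.5 mm wide and high, 150 mm long, 2 mm wall, along the stand's x, with 0.75 mm of play over the inner bar; the point's x points out to the loupe. It starts about 95 mm out from the post's axis. The sides are bare and can be gripped across, over the buttons, with the fingers straight down
- boom: the whole loose boom, about 0.17 kg: the tube and, on its outer end, a round loupe 59 mm across whose centre is 126 mm beyond the tube's middle. Origin and axes as point tube_mid. Both side walls of the tube have four 12 mm holes in a row, unevenly spaced 25 to 60 mm apart; the buttons start in the third from the post, 15 mm loupe-side of the tube's middle
- pin_left: steel snap button on the stand's +y side, 10 mm across, 4.5 mm proud of the tube when released; its outer 3 mm are a 45 degree cone with a 4 mm flat tip. Spring: 0.8 N released, 1.7 N flush. In a new hole it springs out by itself, unless that hole is covered, and stops the tube with 1 mm of play. Origin inside the tube
- pin_right: the same snap button on the stand's -y side
- pin_left_press (a joint): how far the +y button is pressed in, m: 0 fully out, 0.0045 flush with the tube's side, 0.0065 just under its wall, at most 0.0085
- pin_right_press (a joint): the same for the button on the -y side
- jar_mid (a point): white lidded jar, 44 mm across, 45 mm tall, on the desk on the stand's +y side, to be left alone; its centre, half-way up
- bottle_mid (a point): small black dropper bottle, 32 mm across, 78 mm tall, on the desk on the stand's -y side, to be left alone; its centre, half-way up

How it is judged:
By the outcome, as a careful person would: the job done as asked, in the order asked, and still so for the second after the job is handed in, with the robot touching nothing.
It also fails if it takes over 38 s, if anything falls off the work surface, if the arm or the gripper's body presses on something with over 40 N, if the wrist force passes 120 N, or if a joint passes its speed limit or range.

## Robot

A 7-joint arm with a two-finger parallel gripper is mounted at the origin on a cart in front of the work surface, level with it; the furniture and walls round the work are solid. World frame = base frame: x ahead of the robot, y to its left, z up, the work surface at z = 0. Lengths are in m, angles in rad, forces in N, time in s.
With the tool pointing down it reaches from about 0.4 to 0.925 m from the base axis. Payload 5.6 kg.
Tool frame: the origin (TCP) lies between the finger pads; the fingertips stand 19 mm ahead of it and the grasp point (between the pads) is the TCP; z points along the fingers, y is the line along which they close (so a half turn about z gives the same grasp; the last joint's range is limited). The gripper opens to 85 mm and grips with 20 to 120 N. Pads are 22 mm wide; open, the fingers measure 114 mm over their backs; the gripper's body (76 mm by 85 mm) begins 54 mm behind the grasp point. The pads swing forward as they close: fully open they stand 13 mm farther back than shut.
Start: joints at [1.296, 0.468, -0.012, 1.603, 0.006, 1.071, -0.056], TCP at [0.149, -0.633, 0.215] pointing down, gripper open.
Joint ranges: [-2.53, 2.53], [-0.31, 2.02], [-1.57, 1.55], [0.28, 2.44], [-1.29, 4.43], [0.15, 1.84], [-2.92, 2.92]. Speed limits (rad/s): [2.57, 2.57, 3.14, 3.14, 3.14, 3.14, 3.14].

## Interface

Orientations are given as a unit quaternion [x, y, z, w].
In Python, from rig import bot gives the robot as it stands.
- The arm moves only by the tool carry_out, never from a script. Its argument "deltas" is one flat list of numbers, 7 for each row, row after row: the shift along the tool's x, y, z in units of 120 mm (1.0 is 120 mm), then the turn, a rotation vector about the tool's x, y, z in units of 30 degrees (1.0 is 30 degrees), then the opening, from 0 (shut) to 1 (fully open). A call has 1 to 12 rows; each row is the pose to reach, as a shift and turn from the pose commanded when the call began, along the tool's axes at that moment; what a row does not reach only later rows make up. A row lasts 1/10 s, in which the tool goes at most 50 mm and 8.59 degrees, less where a joint would pass 70% of its speed; a pose out of reach is approached as far as the arm can. A call with a number of a shift or a turn outside -1 to 1 is refused whole. A call with a gripper value outside its range is refused whole. The fingers move at their own pace and stop on an object; "grip_force" is the grip in N (left out, the last holds). Time passes only in rows, so rows that repeat a pose let the fingers close. It gives the time, the measured TCP pose, the force, the opening and the grip force at its end, in the units of the state.
- bot.get_obs(): the state, without advancing time (a new reading comes with each control period).
- bot.capture(name): name is "scene" or "top" or "wrist"; returns a dict with "image" (420x560x3 uint8, red, green, blue), "depth" (420x560 float32, m along the optical axis (not along the pixel's ray), 0 where there is no reading), "K" (3x3 intrinsics, pixels), "k1" (the pictures are not rectified: a ray, as slopes to the right and down, at radius r is drawn at 1 + k1 r^2 times it, then the intrinsics apply), "world_to_cam" (4x4, takes a point from world to camera coordinates). Camera axes: x right, y up, looking along -z (the intrinsics and any distortion apply to the point x, -y, -z); pixel columns grow to the right and rows downward; lengths in m; the calibration is good to about 2 mm. A picture is of the moment at which its call begins.
- bot.finish_job(): hands the job in; it is judged then, once.
The state is a dict: "clock": time; "qpos": joint angles; "dq": joint speeds; "joint_efforts": joint torques, N m; "ee_pos": TCP position; "tool_rot": TCP orientation; "force": force on the tool from outside, world axes, zero at the start; "moment": the same for the moment, N m; "width": finger opening in m; "finger_force": force on a finger pad.
Only numpy, scipy, OpenCV 4.12 (cv2) and the standard library are available. Lean on these libraries where they do the work, as an engineer would, in place of code of your own. Each camera call takes 0.05 s, during which the arm holds its last target. There are 200 camera calls.

## Working session

There is one attempt and no reset: what is moved stays moved. The work goes in short steps, Python scripts to look and compute and a tool call to move; the robot and the scene stay as the last step left them, time stands still between calls to the robot, and variables do not carry over. Pictures are saved under pics/ and viewed, at most 10 in all, crops included, and the job is handed in when it is done.

Besides the shell and the picture viewer there is one more tool, called after "Emit:" as a command line: name --argument value ..., lists and objects as JSON in quotes. carry_out: Moves the arm, as the interface text tells. Shifts and turns lie within -1 to 1; 1 stands for 120 mm of shift or 30 degrees of turn. Its arguments: {"type":"object","properties":{"deltas":{"type":"array"},"grip_force":{"type":"number"}},"required":["deltas"]}

```bash
mkdir -p pics; ls; cat > h.py <<'E'
import numpy as np, cv2, pickle
from rig import bot
def snap(n,tag):
    c=bot.capture(n); pickle.dump(c,open(f'pics/{tag}.pkl','wb')); cv2.imwrite(f'pics/{tag}.png',c['image'][:,:,::-1]); return c
def load(tag): return pickle.load(open(f'pics/{tag}.pkl','rb'))
def ray(c,u,v):
    K=c['K']; d=np.array([(u-K[0,2])/K[0,0],(v-K[1,2])/K[1,1]]); s=d.copy()
    for _ in range(20): s=d/(1+c['k1']*(s@s))
    T=np.linalg.inv(c['world_to_cam']); return T[:3,3],T[:3,:3]@np.array([s[0],-s[1],-1.])
def atz(c,u,v,z):
    o,d=ray(c,u,v); return o+d*(z-o[2])/d[2]
def atd(c,u,v,r=1):
    D=c['depth'][int(v)-r:int(v)+r+1,int(u)-r:int(u)+r+1]; D=D[D>0]; o,d=ray(c,u,v); return o+d*np.median(D)
def tri(l):
    A=0;b=0
    for c,u,v in l:
        o,d=ray(c,u,v); d=d/np.linalg.norm(d); P=np.eye(3)-np.outer(d,d); A=A+P; b=b+P@o
    p=np.linalg.solve(A,b); return p
E
python3 - <<'E'
from h import *
a=snap('scene','s0'); b=snap('top','t0'); snap('wrist','w0')
cv2.imwrite('pics/both.png',cv2.resize(np.vstack([a['image'],b['image']])[:,:,::-1],None,fx=.71,fy=.71))
print({k:v for k,v in bot.get_obs().items()})
E
```

```text
pics
{'clock': 0.15, 'qpos': array([ 1.29598899,  0.46819561, -0.01159001,  1.6033627 ,  0.00600724,
        1.07137326, -0.05631327]), 'dq': array([ 0.00086141, -0.00043039, -0.00064575, -0.0024808 , -0.00021367,
        0.00044964,  0.00141317]), 'joint_efforts': array([ 1.04102004e-03, -5.32790422e+01,  2.17379193e-02, -2.51557553e+01,
        1.14339183e-02,  5.52759273e-03, -8.82410603e-06]), 'ee_pos': array([ 0.1491634 , -0.63222708,  0.21466415]), 'tool_rot': array([ 9.93295479e-01,  1.15601319e-01, -1.31210787e-04, -6.39160064e-04]), 'force': array([-0.2858503 ,  0.91143646, -1.31025115]), 'moment': array([ 0.04521605, -0.0377147 ,  0.02612625]), 'finger_force': 0.0, 'width': 0.08567970524480746}
```

View pics/both.png

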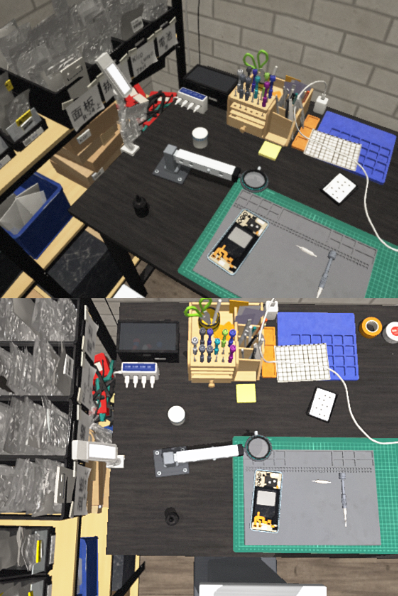

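```bash
python3 - <<'E'
from h import *
a=load('t0')['image'][180:270,205:395]; b=load('s0')['image'][195:275,215:385]
a=cv2.resize(a,None,fx=4,fy=4,interpolation=3); b=cv2.resize(b,(760,358)[:1]+(int(80*760/170),),interpolation=3)
b=b[:240] if 0 else cv2.resize(load('s0')['image'][195:250,215:385],(680,220),interpolation=3)
b=np.pad(b,((0,0),(0,80),(0,0)))
cv2.imwrite('pics/crop.png',np.vstack([a,b])[:,:,::-1])
c=load('t0'); s=load('s0')
for n in ('t0','s0'):
    c=load(n); T=np.linalg.inv(c['world_to_cam']); print(n,T[:3,3],c['K'][0,0],c['k1'])
c=load('t0')
for u,v in [(250,165),(241,309),(225,228),(240,228),(290,220),(330,217),(300,270)]: print(u,v,atd(c,u,v).round(4))
E
```

```text
t0 [0.35603731 0.1676567  0.91019112] 485.9045737344472 -0.016364296628058023
s0 [ 0.03491489 -0.12445995  0.71334139] 470.1435603150346 -0.11285343484540433
250 165 [0.5741 0.2221 0.0432]
241 309 [0.3162 0.2306 0.0619]
225 228 [0.4614 0.2683 0.0074]
240 228 [0.4527 0.234  0.0856]
290 220 [0.4684 0.1486 0.0795]
330 217 [0.4742 0.0798 0.0812]
300 270 [ 0.3857  0.1274 -0.0004]
```

View pics/crop.png

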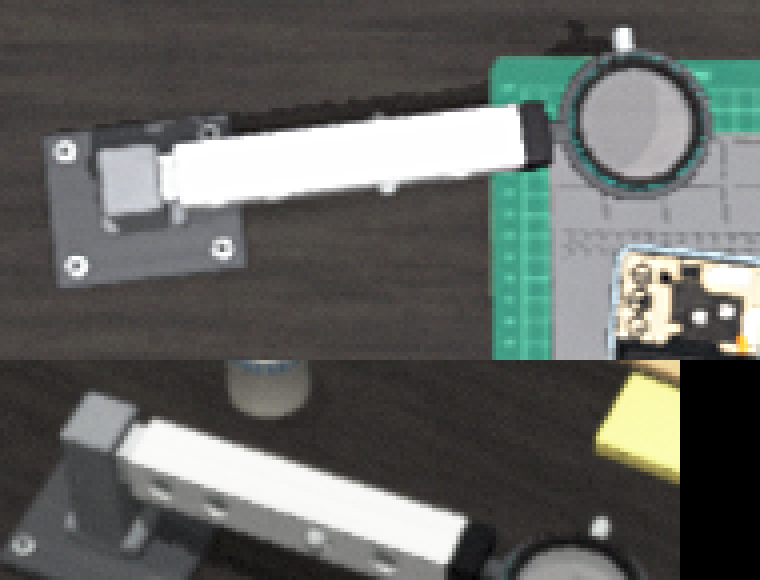

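```bash
cat >> h.py <<'E'
from scipy.spatial.transform import Rotation as R
def delta(p,a,cmd=None):
    "shift/turn in call units from present pose to pos p with yaw a (deg)"
    o=bot.get_obs(); q=R.from_quat(o['tool_rot']); h=np.radians(a)/2
    t=R.from_quat([np.cos(h),np.sin(h),0,0])
    d=q.inv().apply(np.array(p)-o['ee_pos'])/.12; r=(q.inv()*t).as_rotvec()/np.radians(30)
    return d.round(3),r.round(3)
E
python3 - <<'E'
from h import *
t=load('t0'); s=load('s0')
f=lambda u,v:(205+u/4,180+v/4)
g=lambda u,v:(215+u/4,195+(v-360)/4)
bl=atz(t,*f(380,117),.07); br=atz(t,*f(390,187),.07); print(bl,br,(bl+br)/2)
print('tri right', tri([(t,*f(390,186)),(s,*g(315,538))]))
A=atz(t,*f(177,174),.083); B=atz(t,*f(522,136),.083); P=atz(t,*f(130,180),.087)
print(A,B,P,np.linalg.norm(A-B), np.linalg.norm(P-(bl+br)/2))
# tri tube top corners: scene near-post left (150,420), far (468,515)
print('tri corners', tri([(t,*f(177,144)),(s,*g(150,420))]), tri([(t,*f(524,166)),(s,*g(450,550))]))
d=(B-A)[:2]; d/=np.linalg.norm(d); print(d,np.degrees(np.arctan2(-d[1],-d[0])))
n=np.array([-d[1],d[0]])
# holes on right wall: intersect scene rays with the wall plane
w=br[:2]
for q in [(160,490),(215,507),(315,538),(383,562)]:
    o,r=ray(s,*g(*q)); nn=np.array([*n,0]); pl=np.array([*( (A[:2]-n*.01275) if (br[:2]-A[:2])@n<0 else A[:2]+n*.01275),.07])
    k=((pl-o)@nn)/(r@nn); p=o+k*r; print(q,p.round(4),'along',(p[:2]-P[:2])@d)
print(delta([.46,.14,.2],95))
E
```

```text
[0.48884873 0.13107149 0.07      ] [0.45809323 0.12656062 0.07      ] [0.47347098 0.12881606 0.07      ]
tri right [0.45831352 0.12643478 0.07396232]
[0.46092871 0.21852548 0.083     ] [0.47931059 0.07054774 0.083     ] [0.45758057 0.23827472 0.087     ] 0.14911507688882317 0.11190488829417815
tri corners [0.47350703 0.21929644 0.08293936] [0.46648771 0.06898267 0.09329681]
[ 0.12327312 -0.99237278] 97.08104136083942
(160, 490) [0.4503 0.2005 0.0695] along 0.03657507277521558
(215, 507) [0.4536 0.1738 0.0707] along 0.0634782687545802
(315, 538) [0.4595 0.1267 0.0726] along 0.11100028092845121
(383, 562) [0.4634 0.0955 0.0718] along 0.1424266649595689
(array([ 3.999, -5.668,  0.129]), array([-2.000e-03, -2.000e-03, -2.724e+00]))
```

Emit:
carry_out --deltas '[0.32,-0.27,0,0,0,-0.28,1,0.64,-0.53,0,0,0,-0.56,1,0.96,-0.8,0,0,0,-0.84,1,0.96,-0.8,0,0,0,-1,1]'

```text
clock: 0.55
ee_pos: [0.2452, -0.5065, 0.2154]
tool_rot: [0.927, 0.376, 0.002, -0.001]
force: [-0.5, -0.3, 0.1]
width: 0.0855
finger_force: 0.0
```

Emit:
carry_out --deltas '[0.33,0,0,0,0,-0.28,1,0.67,0,0,0,0,-0.56,1,1,0,0,0,0,-0.84,1,1,0,0,0,0,-1,1]'

```text
clock: 0.95
ee_pos: [0.3317, -0.4256, 0.2156]
tool_rot: [0.798, 0.602, 0.001, -0.0]
force: [-0.2, -0.7, 0.0]
width: 0.0854
finger_force: 0.0
```

Emit:
carry_out --deltas '[0.33,0.1,0,0,0,-0.26,1,0.67,0.2,0,0,0,-0.53,1,1,0.3,0,0,0,-0.79,1,1,0.3,0,0,0,-0.79,1]'

```text
clock: 1.35
ee_pos: [0.3992, -0.3203, 0.2156]
tool_rot: [0.658, 0.753, 0.001, -0.0]
force: [0.5, -0.4, 0.4]
width: 0.0858
finger_force: 0.0
```

Emit:
carry_out --deltas '[0.33,0.13,0,0,0,0,1,0.67,0.26,0,0,0,0,1,1,0.4,0,0,0,0,1]'

```text
clock: 1.65
ee_pos: [0.4285, -0.2001, 0.2152]
tool_rot: [0.664, 0.748, -0.0, -0.0]
force: [1.0, 0.3, -0.5]
width: 0.0853
finger_force: 0.0
```

Emit:
carry_out --deltas '[0.33,0.13,0,0,0,0,1,0.67,0.26,0,0,0,0,1,1,0.4,0,0,0,0,1]'

```text
clock: 1.95
ee_pos: [0.4618, -0.0751, 0.2154]
tool_rot: [0.663, 0.748, -0.0, 0.0]
force: [0.4, -0.3, 0.4]
width: 0.0854
finger_force: 0.0
```

Emit:
carry_out --deltas '[0.33,0.07,0,0,0,0,1,0.67,0.14,0,0,0,0,1,1,0.2,0,0,0,0,1,1,0.2,0,0,0,0,1,1,0.2,0,0,0,0,1]'

```text
clock: 2.45
ee_pos: [0.471, 0.0462, 0.2152]
tool_rot: [0.662, 0.749, -0.0, -0.0]
force: [0.3, -0.1, -0.0]
width: 0.0851
finger_force: 0.0
```

```bash
python3 - <<'E'
from h import *
c=snap('wrist','w1'); print(np.linalg.inv(c['world_to_cam'])[:3].round(3))
print(delta([.4725,.128,.2],97), bot.get_obs()['ee_pos'])
E
```

```text
[[ 0.992 -0.116 -0.038  0.46 ]
 [ 0.122  0.943  0.309  0.126]
 [ 0.    -0.312  0.95   0.374]]
(array([0.685, 0.095, 0.125]), array([-0.001,  0.001, -0.003])) [0.4710409  0.04500049 0.21510689]
```

View pics/w1.png

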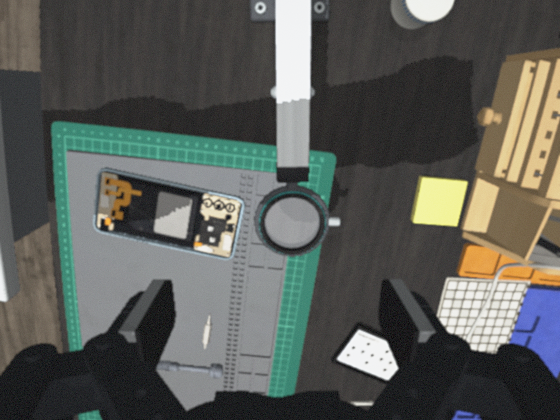

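```bash
python3 - <<'E'
from h import *
w=load('w1'); t=load('t0'); s=load('s0')
cv2.imwrite('pics/c2.png',cv2.resize(w['image'][0:190,220:370],None,fx=3.15,fy=3.15,interpolation=3)[:,:,::-1])
a,b=atz(w,273.5,91,.07),atz(w,312.5,91,.07); print(a,b,(a+b)/2)
print(tri([(w,273.5,91),(t,302.5,226.75),(s,293.75,239.5)]), tri([(w,273.5,91),(t,302.5,226.75)]))
E
```

```text
[0.45734157 0.12846388 0.07      ] [0.48862681 0.13239874 0.07      ] [0.47298419 0.13043131 0.07      ]
[0.45778821 0.12707179 0.07426548] [0.45714805 0.12772033 0.08015609]
```

View pics/c2.png

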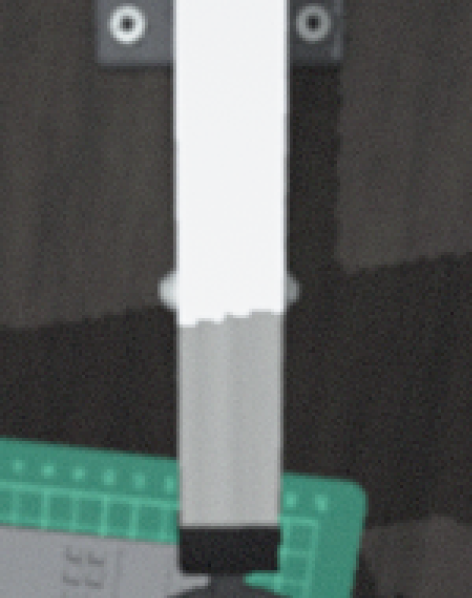

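```bash
python3 - <<'E'
from h import *
w=load('w1')
A=atz(w,293.65,1.6,.083);B=atz(w,293,165,.083); d=(B-A)[:2]/np.linalg.norm((B-A)[:2]); print(A,B,np.degrees(np.arctan2(-d[1],-d[0])))
p=np.array([.473,.1295]); print('offset of button mid from line',np.cross(d,p-A[:2]))
print(delta([.473,.1295,.14],97))
E
```

```text
[0.46444127 0.19355798 0.083     ] [0.48024722 0.07266087 0.083     ] 97.44853607118962
offset of button mid from line 0.0001823141168769294
(array([0.697, 0.101, 0.625]), array([-0.001,  0.001, -0.003]))<stdin>:4: DeprecationWarning: Arrays of 2-dimensional vectors are deprecated. Use arrays of 3-dimensional vectors instead. (deprecated in NumPy 2.0)
```

Emit:
carry_out --deltas '[0.35,0.05,0.2,0,0,0,1,0.7,0.1,0.4,0,0,0,1,0.7,0.1,0.63,0,0,0,1,0.7,0.1,0.63,0,0,0,1,0.7,0.1,0.63,0,0,0,1]'

```text
clock: 3.0
ee_pos: [0.473, 0.1289, 0.1397]
tool_rot: [0.664, 0.748, -0.001, -0.0]
force: [0.3, 0.2, -0.1]
width: 0.0851
finger_force: 0.0
```

```bash
python3 - <<'E'
from h import *
c=snap('wrist','w2'); print(delta([.473,.1295,.07],97.3), bot.get_obs()['ee_pos'])
for x in ([.4573,.1275,.07],[.4887,.1315,.07],[.473,.1295,.14]):
    p=c['world_to_cam']@np.array([*x,1]); q=np.array([p[0],-p[1]])/-p[2]; q*=1+c['k1']*(q@q); print((c['K']@[*q,1])[:2])
E
```

```text
(array([ 0.004, -0.006,  0.587]), array([ 0.001,  0.001, -0.017])) [0.47370243 0.12913739 0.14047869]
[254.71126574 218.79538856]
[301.7550002  218.44109406]
[278.70695009 265.98301835]
```

View pics/w2.png

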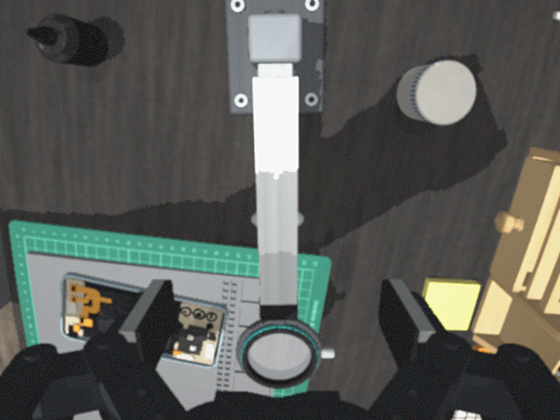

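Emit:
carry_out --deltas '[0.0,-0.005,0.15,0,0,-0.015,1,0.0,-0.005,0.3,0,0,-0.015,1,0,-0.005,0.45,0,0,-0.015,1,0,-0.005,0.55,0,0,-0.015,1,0,-0.005,0.6,0,0,-0.015,0.6,0,-0.005,0.6,0,0,-0.015,0.52,0,-0.005,0.6,0,0,-0.015,0.52,0,-0.005,0.6,0,0,-0.015,0.52]' --grip_force 20

```text
clock: 3.85
ee_pos: [0.4729, 0.1309, 0.0686]
tool_rot: [0.66, 0.751, 0.001, 0.001]
force: [-0.8, 0.3, -0.3]
width: 0.0444
finger_force: 0.0
```

```bash
python3 - <<'E'
from h import *
c=snap('wrist','w3'); o=bot.get_obs(); print(delta([.473,.1295,.069],97.3), o['ee_pos'],o['force'],o['width'])
E
```

```text
(array([-0.012,  0.   , -0.005]), array([0.003, 0.   , 0.004])) [0.47276573 0.13087603 0.06845645] [-0.14237798 -0.04081259  1.28123319] 0.04407248349021673
```

View pics/w3.png

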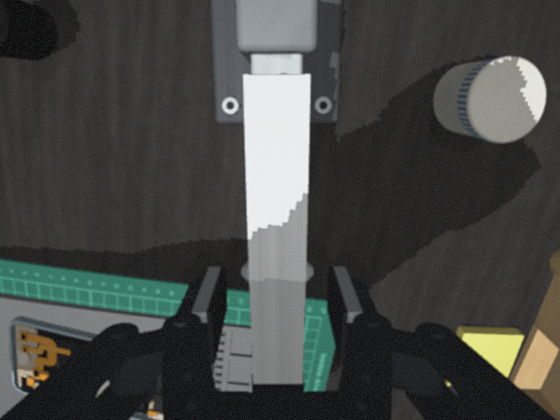

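```bash
python3 - <<'E'
from h import *
c=load('w3'); o=bot.get_obs(); q=R.from_quat(o['tool_rot']); e=o['ee_pos']
def pr(x):
    p=c['world_to_cam']@np.array([*x,1]); q=np.array([p[0],-p[1]])/-p[2]; q*=1+c['k1']*(q@q); return (c['K']@[*q,1])[:2].round(1)
for l in ([0,-.016,0],[0,.016,0],[.011,-.022,.0],[.011,.022,0],[.011,.022,.019]): print(l,pr(e+q.apply(l)))
print(pr([.4573,.1275,.07]),pr([.4887,.1315,.07]))
a,b=atz(c,247,271,.07),atz(c,308,271,.07); print((a+b)/2, q.inv().apply((a+b)/2-e))
E
```

```text
[0, -0.016, 0] [245.8 266.7]
[0, 0.016, 0] [311.  266.6]
[0.011, -0.022, 0.0] [232.7 246. ]
[0.011, 0.022, 0] [324.2 246. ]
[0.011, 0.022, 0.019] [319.7 231.6]
[246.1 270.6] [311.  270.7]
[0.47251169 0.12923716 0.07      ] [-0.00159236 -0.0004616  -0.00154411]
```

```bash
python3 - <<'E'
from h import *
c=load('w3'); o=bot.get_obs(); q=R.from_quat(o['tool_rot']); e=o['ee_pos']
for u,v in [(215,272),(215,280),(215,300),(210,320),(200,272),(200,300),(337,272),(337,280),(340,300),(345,320),(352,300),(185,345),(365,345)]:
    print(u,v,(q.inv().apply(atd(c,u,v,1)-e)*1000).round(1))
cv2.imwrite('pics/c3.png',cv2.resize(c['image'][230:370,170:380],None,fx=3.8,fy=3.8,interpolation=3)[:,:,::-1])
E
```

```text
215 272 [ 11.1 -26.2 -26.8]
215 280 [ 11.3 -25.1 -33.9]
215 300 [ 10.6 -23.  -47.2]
210 320 [  8.3 -23.4 -56.2]
200 272 [-38.7 -55.   68. ]
200 300 [ 11.4 -28.1 -48.6]
337 272 [ 11.3  23.8 -27.3]
337 280 [ 11.1  22.8 -33.7]
340 300 [ 11.1  21.6 -48.1]
345 320 [  8.1  22.2 -55.9]
352 300 [ 11.3  25.8 -48.6]
185 345 [ 12.4 -27.3 -74.2]
365 345 [ 12.1  24.6 -73.9]
```

View pics/c3.png

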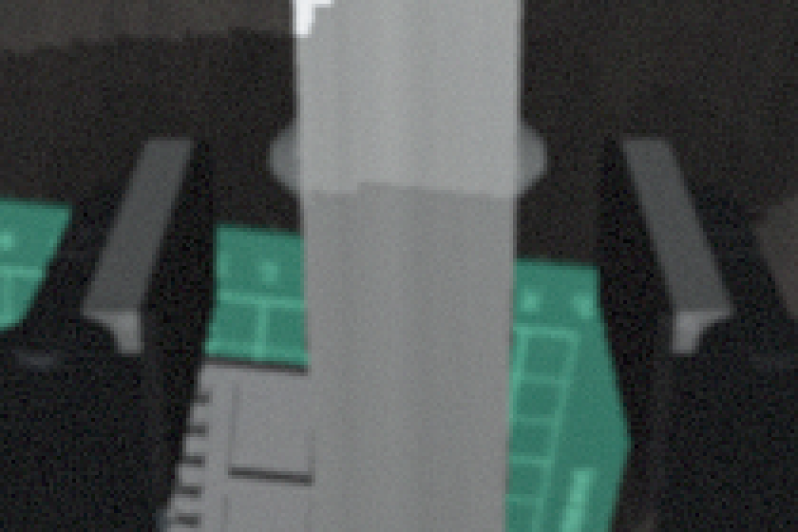

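```bash
python3 - <<'E'
from h import *
c=load('w3'); o=bot.get_obs(); q=R.from_quat(o['tool_rot']); e=o['ee_pos']
for u,v in [(218,262),(222,262),(222,255),(224,270),(224,280),(224,290),(224,310),(228,255),(228,270),(232,262),(335,262),(328,270),(328,290),(280,300),(277,250),(243,271),(230,320)]:
    print(u,v,(q.inv().apply(atd(c,u,v,0)-e)*1000).round(1), c['image'][v,u])
E
```

```text
218 262 [-31.3 -41.9  68.8] [36 32 26]
222 262 [-30.9 -39.   68. ] [37 34 37]
222 255 [-25.4 -38.7  67.8] [42 42 40]
224 270 [  9.6 -23.2 -22. ] [24 30 23]
224 280 [  5.8 -23.2 -23.9] [35 30 30]
224 290 [  1.5 -23.3 -24.8] [25 23 26]
224 310 [ -5.  -22.9 -30. ] [20 20 16]
228 255 [-25.6 -34.6  68.2] [41 35 38]
228 270 [-37.  -35.   67.8] [41 37 41]
232 262 [-31.1 -32.1  68.5] [31 36 34]
335 262 [-31.   39.9  68.1] [44 41 39]
328 270 [  8.7  21.2 -20.4] [29 29 30]
328 290 [  0.2  21.3 -22.8] [27 23 28]
280 300 [ -9.7   0.7 -14.7] [128 129 129]
277 250 [ 15.1  -0.7 -13.8] [154 158 156]
243 271 [ -0.3 -17.1  -4. ] [ 99 103 103]
230 320 [-77.  -35.2  65.6] [ 70 140 118]
```

```bash
cat >> h.py <<'E'
def cloud(c):
    K=c['K']; v,u=np.mgrid[0:420,0:560]; d=np.stack([(u-K[0,2])/K[0,0],(v-K[1,2])/K[1,1]],-1); s=d.copy()
    for _ in range(20): s=d/(1+c['k1']*(s**2).sum(-1,keepdims=True))
    D=c['depth'][...,None]; P=np.concatenate([s[...,:1]*D,-s[...,1:]*D,-D],-1)
    T=np.linalg.inv(c['world_to_cam']); P=P@T[:3,:3].T+T[:3,3]; return P[c['depth']>0], c['image'][c['depth']>0]
E
python3 - <<'E'
from h import *
o=bot.get_obs(); q=R.from_quat(o['tool_rot']); e=o['ee_pos']
for n in ('scene','wrist'):
    c=snap(n,n+'4'); P,_=cloud(c); L=q.inv().apply(P-e)*1000
    for sgn in (-1,1):
        m=(abs(L[:,0])<11.5)&(sgn*L[:,1]>18)&(sgn*L[:,1]<45)&(L[:,2]<60)
        print(n,sgn,m.sum(),np.histogram(L[m,2],np.arange(-80,61,10))[0])
print(c['image'].shape)
im=load('scene4')['image'][150:290,190:400]; cv2.imwrite('pics/c4.png',cv2.resize(im,None,fx=3.8,fy=3.8,interpolation=3)[:,:,::-1])
E
```

```text
scene -1 0 [0 0 0 0 0 0 0 0 0 0 0 0 0 0]
scene 1 0 [0 0 0 0 0 0 0 0 0 0 0 0 0 0]
wrist -1 4231 [1553  472  704  623  537  324   18    0    0    0    0    0    0    0]
wrist 1 5010 [2114  470  705  605  535  345   17    0    0    0    0    0    0    0]
(420, 560, 3)
```

View pics/c4.png

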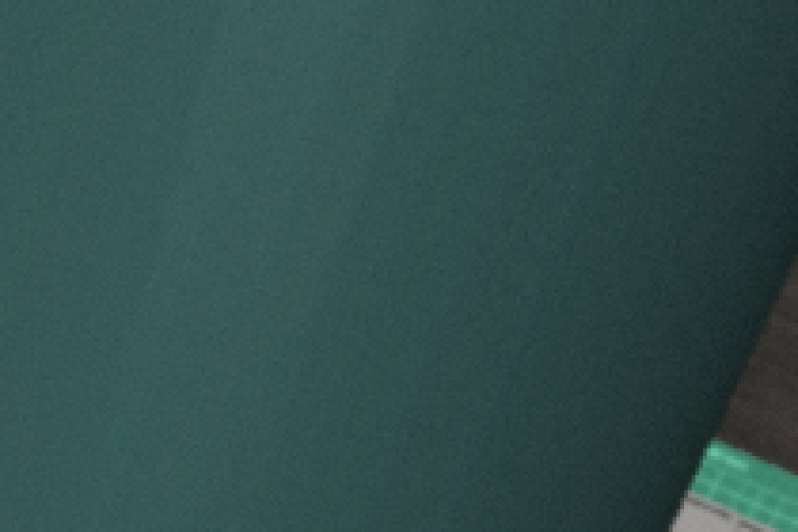

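Emit:
carry_out --deltas '[-0.01,0,0.05,0,0,0,0.6,-0.01,0,0.1,0,0,0,0.6,-0.01,0,0.15,0,0,0,0.6,-0.01,0,0.15,0,0,0,0.6]'

```text
clock: 4.4
ee_pos: [0.4715, 0.1294, 0.0486]
tool_rot: [0.66, 0.751, -0.001, -0.001]
force: [-0.2, 1.3, 0.2]
width: 0.051
finger_force: 0.0
```

```bash
cat >> h.py <<'E'
def tips(tag):
    o=bot.get_obs(); q=R.from_quat(o['tool_rot']); e=o['ee_pos']; c=snap('wrist',tag); P,_=cloud(c); L=q.inv().apply(P-e)*1000
    print(o['ee_pos'].round(4),o['force'].round(1),o['width'],o['finger_force'])
    for s in (-1,1):
        m=(L[:,0]>4)&(L[:,0]<12)&(s*L[:,1]>o['width']*500-1)&(s*L[:,1]<35)&(L[:,2]<30)&(L[:,2]>-50)
        print(s,'tip z_tool',np.percentile(L[m,2],99.5).round(1),'inner y',np.percentile(s*L[m,1],[1,5,20]).round(1))
    m=(abs(L[:,1])<8)&(L[:,0]>20)&(L[:,0]<60)&(L[:,2]<50); print('tube top z_tool',np.median(L[m,2]))
E
python3 -c "
from h import *
tips('w5')"
```

```text
[0.4715 0.1294 0.0486] [-0.2  1.3  0.2] 0.051035518922910125 0.0
-1 tip z_tool -20.3 inner y [26.2 26.4 26.6]
1 tip z_tool -20.5 inner y [24.6 24.7 24.8]
tube top z_tool -33.8461555360701
```

```bash
python3 - <<'E'
from h import *
c=load('w5'); o=bot.get_obs(); q=R.from_quat(o['tool_rot']); P,_=cloud(c); L=q.inv().apply(P-o['ee_pos'])*1000
for a,b in ((12,30),(30,50),(50,70)):
    m=(abs(L[:,1])<16)&(L[:,0]>a)&(L[:,0]<b)&(abs(L[:,2]+33.8)<3); print(a,np.percentile(L[m,1],[1,99]),np.percentile(L[m,2],50))
print(o['tool_rot'])
cv2.imwrite('pics/c5.png',c['image'][:,:,::-1])
E
```

```text
12 [-12.3385592   12.74257332] -33.37169843625058
30 [-12.33237645  12.63765289] -33.41427213778724
50 [-12.43037173  12.60249034] -33.445580897993366
[ 6.59715838e-01  7.51514783e-01 -5.68821171e-04 -4.68617191e-04]
```

View pics/c5.png

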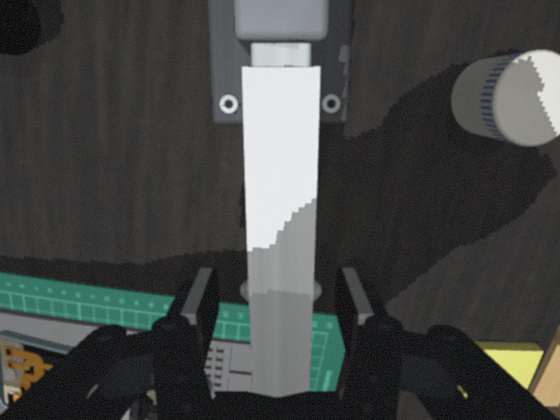

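Emit:
carry_out --deltas '[0,0.008,0.05,0,0,0,0.6,0,0.008,0.1,0,0,0,0.6,0,0.008,0.14,0,0,0,0.6,0,0.008,0.14,0,0,0,0.6]'

```text
clock: 4.85
ee_pos: [0.4728, 0.1295, 0.0322]
tool_rot: [0.66, 0.751, -0.001, -0.0]
force: [-0.1, 1.4, 0.1]
width: 0.0512
finger_force: 0.0
```

Emit:
carry_out --deltas '[0,0,0,0,0,0,0.5,0,0,0,0,0,0,0.42,0,0,0,0,0,0,0.42,0,0,0,0,0,0,0.42]' --grip_force 20

```text
clock: 5.25
ee_pos: [0.4734, 0.1297, 0.0331]
tool_rot: [0.66, 0.751, 0.0, 0.0]
force: [0.1, 0.6, -0.7]
width: 0.0362
finger_force: 0.0
```

```bash
python3 -c "
from h import *
tips('w6')"
```

```text
[0.4734 0.1297 0.0331] [ 0.1  0.6 -0.7] 0.036235971350192214 0.0
-1 tip z_tool -19.6 inner y [18.7 19.  19.7]
1 tip z_tool -21.2 inner y [17.1 17.5 19.2]
tube top z_tool -49.343801876074714
```

Emit:
carry_out --deltas '[0,0,0,0,0,0,0.38,0,0,0,0,0,0,0.34,0,0,0,0,0,0,0.3,0,0,0,0,0,0,0.25,0,0,0,0,0,0,0.2,0,0,0,0,0,0,0.2]' --grip_force 20

```text
clock: 5.9
ee_pos: [0.4734, 0.1297, 0.0331]
tool_rot: [0.66, 0.751, 0.0, 0.0]
force: [-1.3, 0.4, 2.8]
width: 0.0248
finger_force: 20.2
```

```bash
python3 -c "
from h import *
tips('w7')"
```

```text
[0.4734 0.1297 0.0331] [-1.3  0.4  2.8] 0.024783909749544083 20.236003504135756
-1 tip z_tool -20.7 inner y [11.6 12.5 16.2]
1 tip z_tool -21.3 inner y [11.6 13.1 15.1]
tube top z_tool -49.35175642316751
```

Emit:
carry_out --deltas '[-0.02,0,0,0,0,0,0.2,-0.04,0,0,0,0,0,0.2,-0.06,0,0,0,0,0,0.2,-0.08,0,0,0,0,0,0.2,-0.1,0,0,0,0,0,0.2]'

```text
clock: 6.45
ee_pos: [0.4751, 0.1182, 0.0331]
tool_rot: [0.66, 0.752, 0.0, -0.0]
force: [-0.3, 3.4, 3.4]
width: 0.0252
finger_force: 19.9
```

```bash
cat >> h.py <<'E'
def tube():
    c=bot.capture('wrist'); o=bot.get_obs(); q=R.from_quat(o['tool_rot']); P,I=cloud(c); L=q.inv().apply(P-o['ee_pos'])*1000
    zt=(o['ee_pos'][2]-.0823)*1000
    m=(abs(L[:,1])<9)&(abs(L[:,2]-zt)<3.5)&(L[:,0]>20)&(L[:,0]<125)
    n=(abs(L[:,1])<9)&(abs(L[:,2]-zt+4.7)<3.)&(L[:,0]>60)&(L[:,0]<180)
    print('ee',o['ee_pos'].round(4),'F',o['force'].round(1),'tube inner end x',np.percentile(L[m,0],99),'post front x',np.percentile(L[n,0],2),o['width'],o['finger_force'])
E
python3 -c "
from h import *
tube()"
```

```text
ee [0.4751 0.1176 0.0331] F [-0.6  2.7  3.9] tube inner end x 106.48637670127818 post front x 61.683252378361786 0.02527163616461422 19.96964423211466
```

```bash
cat >> h.py <<'E'
def ends(tag):
    c=load(tag); g=c['image'][:130,:].mean(-1); p=cv2.blur(g,(1,3))[:,270:292].mean(1); d=np.diff(p)
    i=np.argsort(-abs(d))[:6]; print(tag,[(int(k),int(d[k])) for k in sorted(i)])
E
python3 -c "
from h import *
snap('wrist','w8')
ends('w7');ends('w8')"
```

```text
w7 [(34, 27), (35, 39), (36, 31), (37, 14), (63, 18), (64, 14)]
w8 [(59, -5), (60, -9), (62, 10), (63, 16), (64, 12), (65, 4)]
```

Emit:
carry_out --deltas '[-0.03,0,0,0,0,0,0.2,-0.06,0,0,0,0,0,0.2,-0.09,0,0,0,0,0,0.2,-0.12,0,0,0,0,0,0.2,-0.15,0,0,0,0,0,0.2,-0.18,0,0,0,0,0,0.2,-0.21,0,0,0,0,0,0.2]'

```text
clock: 7.25
ee_pos: [0.4783, 0.0927, 0.0331]
tool_rot: [0.66, 0.751, 0.0, 0.0]
force: [-0.2, 5.5, 4.3]
width: 0.0252
finger_force: 20.1
```

```bash
python3 -c "
from h import *
snap('wrist','w9');ends('w9'); o=bot.get_obs(); print(o['ee_pos'],o['force'],o['width'])"
```

```text
w9 [(59, -4), (60, -8), (62, 10), (63, 17), (64, 12), (65, 4)]
[0.47836065 0.09193005 0.03303266] [-1.3024016   3.75543756  4.7153763 ] 0.025166698205751434
```

Emit:
carry_out --deltas '[-0.015,0,0,0,0,0,0.2,-0.03,0,0,0,0,0,0.2,-0.045,0,0,0,0,0,0.2,-0.06,0,0,0,0,0,0.2]'

```text
clock: 7.7
ee_pos: [0.4792, 0.085, 0.033]
tool_rot: [0.66, 0.751, -0.0, 0.0]
force: [-0.6, 2.0, 6.3]
width: 0.0255
finger_force: 20.2
```

```bash
cat >> h.py <<'E'
def btn(tag):
    c=snap('wrist',tag); o=bot.get_obs(); q=R.from_quat(o['tool_rot']); P,I=cloud(c); L=q.inv().apply(P-o['ee_pos'])*1000
    m0=(abs(L[:,1])<16)&(L[:,0]>15)&(L[:,0]<80)&(abs(L[:,2]-(o['ee_pos'][2]-.0823)*1000)<3); y0=np.percentile(L[m0,1],[1,99]).mean()
    print(o['clock'],'ee',o['ee_pos'].round(4),'F',o['force'].round(1))
    zb=(o['ee_pos'][2]-.07)*1000
    for s in (-1,1):
        m=(s*(L[:,1]-y0)>13.6)&(s*(L[:,1]-y0)<19)&(abs(L[:,2]-zb)<7)&(L[:,0]>15)&(L[:,0]<75)
        print(s,m.sum(), L[m].mean(0).round(1) if m.sum() else '', (s*(L[m,1]-y0)).max().round(1) if m.sum() else '')
    ends(tag)
E
python3 -c "
from h import *
btn('wa')"
```

```text
7.75 ee [0.4793 0.0843 0.033 ] F [-0.5  1.2  7.4]
-1 0  
1 0  
wa [(60, -5), (61, -2), (62, 7), (63, 14), (64, 12), (65, 4)]
```

Emit:
carry_out --deltas '[-0.004,0,0,0,0,0,0.2,-0.008,0,0,0,0,0,0.2,-0.008,0,0,0,0,0,0.2]'

```text
clock: 8.05
ee_pos: [0.4794, 0.0836, 0.033]
tool_rot: [0.66, 0.751, -0.0, 0.0]
force: [0.3, 1.4, 5.9]
width: 0.025
finger_force: 20.2
```

```bash
python3 -c "
from h import *
btn('wb')"
```

```text
8.1 ee [0.4793 0.0836 0.033 ] F [0.2 1.6 6. ]
-1 208 [ 47.1 -16.4 -40.5] 17.6
1 162 [ 47.2  14.  -40.7] 17.1
wb [(59, -1), (60, -3), (62, 7), (63, 12), (64, 11), (65, 4)]
```

Emit:
carry_out --deltas '[0,0,0,0,0,0,0.33,0,0,0,0,0,0,0.45,0,0,0,0,0,0,0.6,0,0,0,0,0,0,0.6,0,0,0,0,0,0,0.6]'

```text
clock: 8.6
ee_pos: [0.479, 0.0844, 0.0328]
tool_rot: [0.66, 0.751, -0.0, -0.0]
force: [-1.7, -0.0, 0.4]
width: 0.0511
finger_force: 0.0
```

Emit:
carry_out --deltas '[0,0,-0.1,0,0,0,0.6,0,0,-0.25,0,0,0,0.6,0,0,-0.5,0,0,0,0.6,0,0,-0.8,0,0,0,0.6,0,0,-1,0,0,0,0.6,0,0,-1,0,0,0,0.6,0,0,-1,0,0,0,0.6]'

```text
clock: 9.3
ee_pos: [0.4793, 0.0844, 0.1536]
tool_rot: [0.66, 0.751, 0.0, 0.001]
force: [0.9, -0.7, -0.2]
width: 0.0514
finger_force: 0.0
```

```bash
python3 -c "
from h import *
btn('wc')
c=load('wc'); cv2.imwrite('pics/f.png',c['image'][:,:,::-1])"
```

```text
9.35 ee [0.4787 0.0844 0.1528] F [ 0.4 -0.6 -1.2]
-1 61 [ 46.5 -15.8  79.3] 17.5
1 55 [46.5 14.4 79.1] 16.7
wc [(77, -1), (78, -4), (80, 5), (81, 9), (82, 6), (83, 1)]
```

View pics/f.png

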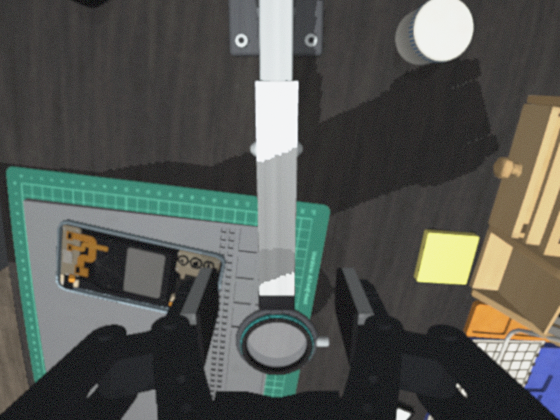

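The final picture shows the tube slid out, its inner end near (277,82). Both buttons stand proud at (254,149) and (299,149), the jar is in place, and the gripper is clear.

```bash
python3 -c "
from rig import bot
print(bot.finish_job())"
```

```text
the job is handed in; nothing more can be done
None
```

The boom was slid out about 46 mm to the next hole, both snap buttons sprang fully out and locked it, the gripper let go and backed clear, and the job was handed in at about 9.4 s (no verdict was returned).

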